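Open the spring clamp for the tablet and keep it open

ROBOT

A 7-joint arm with a two-finger parallel gripper is mounted at the origin on the work surface. World frame = base frame: x ahead of the robot, y to its left, z up, the work surface at z = 0. Lengths are in m, angles in rad, forces in N, time in s.
With the tool pointing down it reaches from about 0.425 to 0.925 m from the base axis. Payload 6.8 kg.
Tool frame: the origin (TCP) lies at the very end of the fingers, on their centre line; the grasp point (between the pads) lies 19 mm behind it; z points along the fingers, y is the line along which they close (so a half turn about z gives the same grasp; the last joint's range is limited). The gripper opens to 85 mm and grips with 20 to 120 N. Pads are 22 mm wide; open, the fingers measure 114 mm over their backs; the gripper's body (76 mm by 85 mm) begins 54 mm behind the grasp point. The pads swing forward as they close: fully open they stand 13 mm farther back than shut.
Start: joints at [1.195, 0.477, 0.022, 1.555, -0.011, 1.109, -0.083], TCP at [0.179, -0.651, 0.204] pointing down, gripper open.
Joint ranges: [-2.96, 2.96], [-0.34, 2.1], [-1.41, 1.46], [0.24, 2.44], [-1.37, 4.51], [0.17, 1.92], [-2.96, 2.96]. Speed limits (rad/s): [2.39, 2.39, 3.14, 3.14, 3.14, 3.14, 3.14].

INTERFACE

Orientations are given as a rotation vector (axis times angle).
In Python, from bench import get_obs, viewer, r gives the robot as it stands. The module is installed in compiled form; this text tells all that it offers.
- The arm moves only by the tool play_rows, never from a script. Its argument "commands" is a list that holds one entry, the list of rows, each a list of 5 numbers: the gripper's target within -1 to 1 (shut at 1, half-way at 0, fully open at -1), then the shift along the tool's x, y, z scaled (see below), then the turn about the tool's z scaled (see below). A call has 1 to 12 rows; each row is the pose to reach, as a shift and turn from the pose commanded when the call began, along the tool's axes at that moment; what a row does not reach only later rows make up. The controller multiplies each number of a shift by 0.2 m and each number of a turn by pi/2 rad. A row lasts 1/12 s, in which the tool goes at most 41.7 mm and 7.16 degrees, less where a joint would pass 70% of its speed; a pose out of reach is approached as far as the arm can. A call with a number of a shift or a turn outside -1 to 1 is refused whole. A call with a gripper value outside its range is refused whole. The fingers move at their own pace and stop on an object; "grip_force" is the grip in N (left out, the last holds). Time passes only in rows, so rows that repeat a pose let the fingers close. It gives the time, the measured TCP pose, the force, the opening and the grip force at its end, in the units of the state.
- get_obs(): the state, without advancing time (a new reading comes with each control period).
- viewer.grab_frame(name): name is "scene" or "side" or "wrist"; returns a dict with "pixels" (480x640x3 uint8, red, green, blue), "fovy" (degrees; the focal length in pixels is half the picture's height over the tangent of half this angle, whatever the lens; pixels are square), "cx", "cy" (the principal point, pixels), "world_to_cam" (4x4, takes a point from world to camera coordinates); the wrist camera has in their place "hand_eye" (4x4, takes a point from camera to tool coordinates, whose origin is the TCP and whose axes are the flange's). Camera axes: x right, y up, looking along -z (the intrinsics and any distortion apply to the point x, -y, -z); pixel columns grow to the right and rows downward; lengths in m; the calibration is good to about 2 mm. A picture is of the moment at which its call begins: read the wrist's pose just before it. There is no depth.
- r.hand_in(): hands the job in; it is judged then, once.
Trained networks look in a picture, given as the dict that the camera call returned (one of the last four; its "shot" number tells which), for a name from the list of things; names that differ only in an ending like _2 or _b are one class to them, and where a whole thing is asked for, a point or a joint stands for the part that bears it (a point fixed in the world has none). Each returns a list of dicts, best first, with "score" (0 to 1); they miss things now and then, are a little off and sometimes report something else, mostly with a low value. They report only what shows in the picture. A call takes as long as a camera call.
- viewer.trace(picture, thing): "pixels" (480x640 bool, what is visible of it) and "rect" ([left, top, right, bottom] in pixels, round what is visible of it).
The state is a dict: "clock": time; "joints": joint angles; "qvel": joint speeds; "tau": joint torques, N m; "tcp_pos": TCP position; "orientation": TCP orientation; "contact_force": force on the tool from outside, world axes, zero at the start; "moment": the same for the moment, N m; "grip_width": finger opening in m; "gripper_force": force on a finger pad.
Only numpy, scipy, OpenCV 4.12 (cv2) and the standard library are available. Lean on these libraries where they do the work, as an engineer would, in place of code of your own. Each camera call takes 0.05 s, during which the arm holds its last target. There are 200 camera calls.

TASK

I want to lay the tablet in the desk clamp: turn the clamp's lock lever a quarter turn to its open stop, so that it points along the slide towards the pull-out end and stays there, then pull the spring-loaded jaw out by its upright tab until the jaw's pointer lines up with the ridge on the rider of the gauge rail. Keep hold of the jaw and finish while still holding it steadily at that mark: the spring pulls it shut if it is let go. Do not shift the rider, and leave the other things on the desk where they are.

Things in the scene. Friction and masses are not known exactly. Their poses are not given: they have to be found in the camera images.
- clamp: Tablet clamp screwed to the desk: aluminium bed, z up, 16 mm high, x -120 to +100, y -90 to +90 mm from its origin on the desk. A fixed lip (top 50 mm above the desk) stands across its +x end. The jaw slides to clamp -x, roughly towards the robot. A low steel gauge rail (top 32 mm above the desk) runs along its -y side at y -76 mm; the lock lever is on its +y side.
- jaw: Grey spring jaw across the bed, 14 mm thick (x); lip y -51 to +58 mm, top 41 mm above the desk; see jaw_tab for its pull tab. Origin at desk height under the tab; axes as the clamp's; shut at clamp x -9 mm. Slides 0 to 95 mm to clamp -x against a spring: 4 N shut, 11 N at 75 mm; springs shut if let go. While the lever is shut, the lever's cam stops it after 10 mm.
- jaw_tab (a point): Middle of the jaw's upright pull tab, 64 mm above the desk. The tab is 44 mm wide (y), 14 mm thick (x), its top 80 mm above the desk; before and behind it is free space down to the bed. Axes as the clamp's.
- jaw_pointer (a point): Rail-side end, on top, of the thin steel pointer blade (4 mm thick, 41 mm above the desk) that sticks out of the jaw towards the gauge rail; moves with the jaw. Axes parallel to the clamp's.
- rider_mark (a point): The mark: jaw-side end of the steel ridge (5 mm thick, 46 mm above the desk) on the small black rider, 24 x 32 mm, on the gauge rail. Axes as the clamp's. It lies 40 to 75 mm further out (clamp -x) than the shut jaw's pointer, which passes 2 mm beside it; lined up = same clamp x. Friction of 8 N holds the rider.
- lever (a joint): Angle of the lock lever about its upright pivot, rad: 0 = shut, pointing across the slide to the clamp's +y (outwards); pi/2 = open stop, pointing along the clamp's -x (turns counter-clockwise from above). It may start a little off 0. It stays where it is left (friction 0.12 N m).
- lever_hinge (a point): On the lever's pivot axis, 46 mm above the desk, at clamp x -30 mm, y +66 mm.
- lever_grip (a point): Point on the lever's handle 52 mm from the pivot, 47 mm above the desk. The handle is a black bar 12 mm wide, 22 mm tall (36 to 58 mm above the desk), reaching 76 mm from the pivot. The point's y axis points from the pivot along the handle.
- eraser: Bystander, the board eraser: wooden block with felt underside, 50 x 110 x 28 mm, in front of the clamp (on the robot's side); origin under its centre.
- stapler: Bystander, black stapler with a steel magazine, 130 x 36 x 57 mm, to the right of the clamp; origin under its centre.
- tape: Bystander, roll of clear tape lying flat, 64 mm across, 18 mm high, at the far left of the clamp; origin under its centre.
- sharpener: Bystander, small steel pencil sharpener, 32 x 24 x 22 mm, at the near left of the clamp; origin under its centre.
- mug: Bystander, white mug, 80 mm across, 90 mm high, on the left of the desk; origin under its centre.
- tablet: Bystander, tablet lying flat, 200 x 135 x 9 mm, on the right of the desk; origin under its centre.
- gluestick: Bystander, white glue stick standing upright, 28 mm across, 90 mm high, on the left of the desk; origin under its centre.

How it is judged:
On the way, in this order (a step that is already met when the one before it is completed fails the run):
1. the lock lever is turned to its open stop (within about 13 degrees) (value of joint lever above 1.35 rad), for 0.2 s.
2. with the lever open, the jaw is pulled out and held by the fingers with its pointer within 6 mm of the rider's ridge (x of jaw_pointer in the frame of rider_mark between -0.006 and 0.006 m and contact force between jaw and the fingers above 1.5 N and value of joint lever above 1.35 rad), for 0.5 s.
At the end, for the whole second after the job is handed in: The program has finished with the fingers still holding the jaw (contact force over 1.5 N), its pointer within 6 mm of the rider's ridge along the slide and at rest (under 10 mm/s), and the lever still open (over 1.35 rad) (all of step 2 and linear speed of jaw below 0.01 m/s); the arm keeps its last pose, push and grip.
It fails at once if the rider is shifted along its rail by more than 5 mm (distance of rider_mark from where it was at the start of the episode above 0.005 m).
It fails at once if a bystander on the desk is moved by more than 30 mm (distance of any of eraser, stapler, tape, sharpener, mug, tablet, gluestick from where it was at the start of the episode above 0.03 m).
It also fails if it takes over 45 s, if anything falls off the work surface, if the arm or the gripper's body presses on something with over 40 N, if the wrist force passes 120 N, or if a joint passes its speed limit or range.

## Working session

There is one attempt and no reset: what is moved stays moved. The work goes in short steps, Python scripts to look and compute and a tool call to move; the robot and the scene stay as the last step left them, time stands still between calls to the robot, and variables do not carry over. Pictures are saved under pics/ and viewed, at most 10 in all, crops included, and the job is handed in when it is done.

Besides the shell and the picture viewer there is one more tool, called as name(argument=value, ...) on one line, values as JSON. play_rows: Moves the arm, as the interface text tells. Shifts and turns lie within -1 to 1; 1 stands for 0.2 m of shift or pi/2 rad of turn. Its arguments: {"type":"object","properties":{"commands":{"type":"array","items":{"type":"array","items":{"type":"array","items":{"type":"number","minimum":-1,"maximum":1}}}},"grip_force":{"type":"number"}},"required":["commands"]}

```bash
mkdir -p pics && cat > h.py <<'E'
import numpy as np, cv2
from bench import get_obs, viewer, r
from scipy.spatial.transform import Rotation as R
def cam(d):
    f=240/np.tan(np.radians(d['fovy'])/2)
    return f,d['cx'],d['cy'],np.array(d['world_to_cam'])
def ray(d,u,v,z):
    f,cx,cy,T=cam(d); Rm,t=T[:3,:3],T[:3,3]
    c=-Rm.T@t; w=Rm.T@np.array([(u-cx)/f,-(v-cy)/f,-1])
    return c+w*(z-c[2])/w[2]
def proj(d,p):
    f,cx,cy,T=cam(d); q=T[:3,:3]@np.asarray(p)+T[:3,3]
    return np.array([cx+f*q[0]/-q[2], cy-f*q[1]/-q[2]])
def wristT(d,o):
    # make world_to_cam for wrist
    W=np.eye(4);W[:3,:3]=R.from_rotvec(o['orientation']).as_matrix();W[:3,3]=o['tcp_pos']
    d['world_to_cam']=np.linalg.inv(W@np.array(d['hand_eye'])); return d
def save(n,px): cv2.imwrite('pics/'+n,cv2.cvtColor(px,cv2.COLOR_RGB2BGR))
E
python3 - <<'E'
from h import *
o=get_obs();print({k:np.round(v,3).tolist() for k,v in o.items()})
for n in('scene','side'):
    d=viewer.grab_frame(n);save(n+'0.png',d['pixels'])
    print(n,[k for k in d],d['fovy'],d['cx'],d['cy'],np.round(np.linalg.inv(d['world_to_cam'])[:3,3],3))
    for t in('clamp','jaw','jaw_tab','jaw_pointer','rider_mark','lever','lever_grip','eraser','stapler','sharpener','tape','mug','gluestick','tablet'):
        q=viewer.trace(d,t)
        if q:
            m=np.argwhere(q[0]['pixels']).mean(0)[::-1]
            print(t,round(q[0]['score'],2),q[0]['rect'],m.round(1),ray(d,*m,0.03).round(3))
E
```

```text
{'clock': 0.0, 'joints': [1.195, 0.478, 0.022, 1.556, -0.011, 1.109, -0.083], 'qvel': [0.001, -0.001, -0.004, 0.001, -0.0, -0.0, -0.0], 'tau': [0.001, -59.645, 1.608, -28.12, 0.013, 0.009, -0.0], 'tcp_pos': [0.178, -0.65, 0.203], 'orientation': [-3.112, -0.419, 0.001], 'contact_force': [-0.213, 0.009, -0.079], 'moment': [0.005, -0.01, -0.057], 'gripper_force': 0.0, 'grip_width': 0.085}
scene ['pixels', 'fovy', 'cx', 'cy', 'world_to_cam', 'shot'] 51.24388811611331 316.25219552481514 248.2807680268293 [ 1.235 -0.966  0.903]
clamp 0.97 [265.6, 254.8, 367.4, 327.0] [316.8 294.1] [ 0.622 -0.093  0.03 ]
jaw 0.15 [265.4, 258.8, 368.5, 329.5] [316.9 294.1] [ 0.622 -0.092  0.03 ]
jaw_tab 0.65 [299.3, 267.0, 328.6, 300.6] [314.9 285.5] [ 0.596 -0.064  0.03 ]
jaw_pointer 0.86 [297.9, 272.5, 327.7, 299.8] [315.1 285.8] [ 0.597 -0.065  0.03 ]
rider_mark 0.69 [421.3, 189.9, 433.7, 216.8] [427.5 205.4] [0.671 0.531 0.03 ]
lever 0.5 [321.1, 255.3, 338.6, 276.2] [329.6 263.8] [0.573 0.045 0.03 ]
lever_grip 0.43 [324.2, 255.2, 338.7, 276.4] [329.8 263.5] [0.573 0.047 0.03 ]
eraser 0.58 [257.8, 249.7, 
[... 1025 characters left out ...]
.164  0.03 ]
lever 0.62 [303.5, 228.7, 309.4, 256.9] [305.6 242.8] [0.585 0.01  0.03 ]
lever_grip 0.46 [299.9, 231.1, 309.0, 257.1] [305.7 243.7] [0.585 0.014 0.03 ]
eraser 0.91 [359.9, 217.5, 379.4, 260.2] [371.3 237.8] [ 0.429 -0.028  0.03 ]
stapler 0.68 [281.2, 170.1, 327.5, 193.7] [302.9 181.4] [ 0.624 -0.232  0.03 ]
sharpener 0.55 [341.4, 273.2, 359.9, 284.2] [349.6 278.5] [0.473 0.113 0.03 ]
tape 0.68 [202.1, 413.4, 227.9, 455.7] [214.8 434.9] [0.678 0.503 0.03 ]
mug 0.83 [320.1, 423.5, 390.8, 480.0] [347.8 454. ] [0.45  0.508 0.03 ]
gluestick 0.9 [204.4, 415.1, 225.9, 456.2] [214.6 435. ] [0.679 0.503 0.03 ]
tablet 0.84 [342.8, 123.9, 409.4, 146.6] [373.1 137.8] [ 0.439 -0.483  0.03 ]
```

```bash
python3 - <<'E'
import cv2,numpy as np
a=cv2.imread('pics/scene0.png')[240:350,245:395];b=cv2.imread('pics/side0.png')[165:290,240:390]
a=cv2.resize(a,None,fx=5.3,fy=5.3,interpolation=cv2.INTER_CUBIC);cv2.imwrite('pics/s1.png',a)
b=cv2.resize(b,None,fx=4.8,fy=4.8,interpolation=cv2.INTER_CUBIC);cv2.imwrite('pics/s2.png',b)
E
```

```text
(no output)
```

View pics/s1.png

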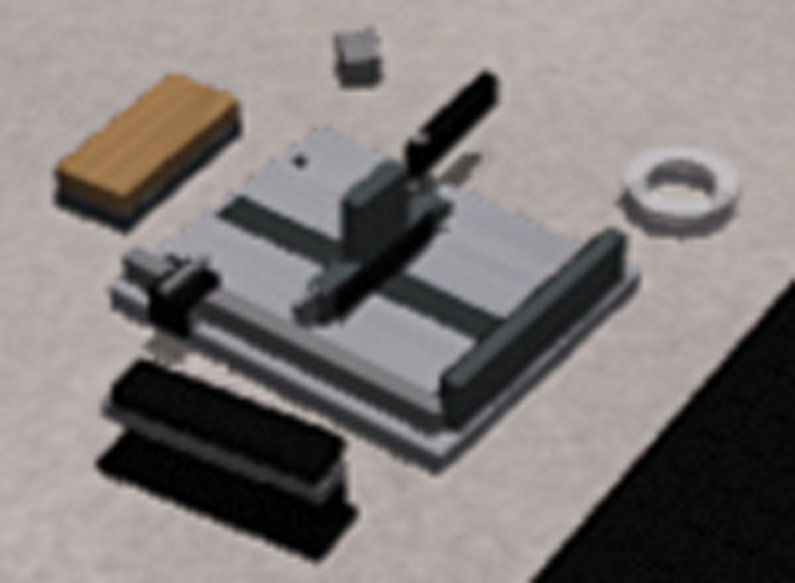

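View pics/s2.png

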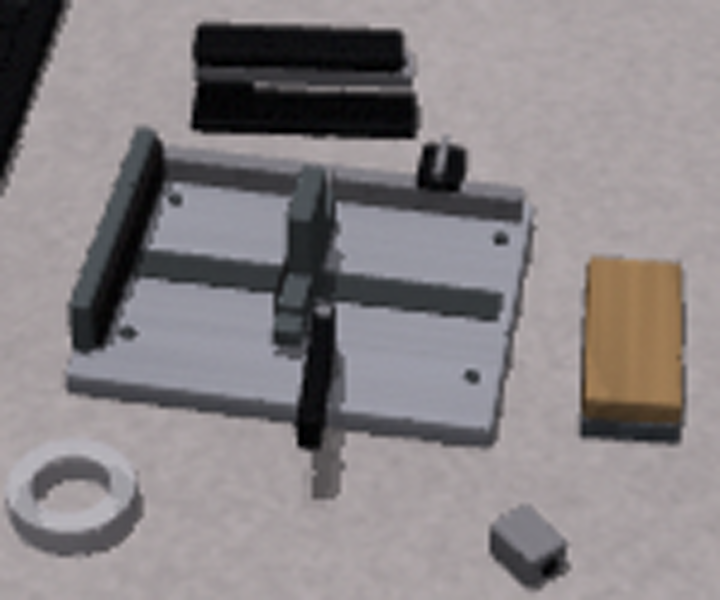

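```bash
cat > pose.py <<'E'
from h import *
from scipy.optimize import least_squares
S=viewer.grab_frame('scene');D=viewer.grab_frame('side')
s=lambda u,v:(S,245+u/5.3-.4,240+v/5.3-.4); d=lambda u,v:(D,240+u/4.8-.4,165+v/4.8-.4)
obs=[((100,-90),.016,s(437,455)),((-120,-90),.016,s(112,290)),((-120,90),.016,s(322,127)),((100,90),.016,s(637,278)),
((-120,90),.016,d(490,432)),((100,90),.016,d(68,378)),((-120,-90),.016,d(530,192))]
def P(p,x,y,z): c,s_=np.cos(p[2]),np.sin(p[2]); return np.array([p[0]+c*x-s_*y,p[1]+s_*x+c*y,z])
def res(p): return np.concatenate([proj(o[2][0],P(p,o[0][0]/1e3,o[0][1]/1e3,o[1]))-o[2][1:] for o in obs])
def sol(): return least_squares(res,[.6,-.08,0])
def inv(p,w): c,s_=np.cos(p[2]),np.sin(p[2]); a=w[:2]-p[:2]; return np.array([c*a[0]+s_*a[1],-s_*a[0]+c*a[1]])*1e3
E
python3 - <<'E'
from pose import *
q=sol();p=q.x;print(p.round(4),np.degrees(p[2]),q.fun.round(2).reshape(-1,2).tolist())
for n,c,z in[('tabtop S leftnear',s(345,192),.08),('lever tip S',s(488,82),.058),('lever base S',s(412,152),.058),('lever tip D',d(310,440),.058),('ridge jawside end S',s(210,270),.046),('ridge D',d(445,150),.046),('pointer S',s(303,305),.041)]:
    w=ray(*c,z);print(n,w.round(3),inv(p,w).round(1))
for n,x,y,z in[('tab',-9,0,.064),('hinge',-30,66,.046)]: print(n,P(p,x/1e3,y/1e3,z).round(4))
E
```

```text
[ 0.6123 -0.0743 -0.0508] -2.912530240029883 [[0.56, 0.33], [-1.56, -0.65], [-1.15, -0.31], [0.74, -1.8], [-0.07, -1.09], [-1.59, -1.22], [0.22, 1.74]]
tabtop S leftnear [ 0.597 -0.089  0.08 ] [-14.8 -15.4]
lever tip S [0.588 0.061 0.058] [-30.9 133.9]
lever base S [ 0.589 -0.017  0.058] [-25.8  56.3]
lever tip D [0.579 0.084 0.058] [-41.1 156.3]
ridge jawside end S [ 0.55  -0.145  0.046] [-58.3 -73.7]
ridge D [ 0.537 -0.158  0.046] [-71.2 -87.9]
pointer S [ 0.603 -0.137  0.041] [ -6.1 -62.7]
tab [ 0.6033 -0.0738  0.064 ]
hinge [ 0.5856 -0.0068  0.046 ]
```

play_rows(commands=[[[-1,0.1,-0.09,-0.03,-0.07],[-1,0.25,-0.22,-0.07,-0.14],[-1,0.4,-0.36,-0.12,-0.21],[-1,0.55,-0.49,-0.16,-0.28],[-1,0.7,-0.62,-0.2,-0.35],[-1,0.85,-0.76,-0.25,-0.42],[-1,1,-0.89,-0.25,-0.5],[-1,1,-0.89,-0.25,-0.57],[-1,1,-0.89,-0.25,-0.64],[-1,1,-0.89,-0.25,-0.71],[-1,1,-0.89,-0.25,-0.8],[-1,1,-0.89,-0.25,-0.8]]])

```text
clock: 2.6
tcp_pos: [0.3244, -0.4264, 0.2541]
orientation: [2.267, 2.175, -0.0]
contact_force: [-0.2, -0.0, 0.5]
grip_width: 0.0856
gripper_force: 0.0
```

play_rows(commands=[[[-1,0.16,0.09,-0.03,0],[-1,0.34,0.18,-0.06,0],[-1,0.52,0.28,-0.09,0],[-1,0.7,0.37,-0.12,0],[-1,0.87,0.46,-0.15,0],[-1,1,0.5,-0.15,0]]])

```text
clock: 3.1
tcp_pos: [0.4364, -0.228, 0.2855]
orientation: [2.271, 2.167, 0.003]
contact_force: [1.5, 0.5, -0.3]
grip_width: 0.0854
gripper_force: 0.0
```

play_rows(commands=[[[-1,0.16,0.09,-0.03,0],[-1,0.34,0.18,-0.06,0],[-1,0.52,0.28,-0.09,0],[-1,0.7,0.37,-0.12,0],[-1,0.87,0.46,-0.15,0],[-1,0.9,0.5,-0.15,0]]])

```text
clock: 3.6
tcp_pos: [0.5442, -0.0482, 0.3157]
orientation: [2.266, 2.176, 0.008]
contact_force: [-0.1, 0.6, -0.7]
grip_width: 0.0854
gripper_force: 0.0
```

```bash
python3 - <<'E'
from h import *
import pickle
o=get_obs();d=viewer.grab_frame('wrist');print(np.round(o['tcp_pos'],4),np.round(o['orientation'],4),np.round(o['joints'],2),d['fovy'],d['cx'],d['cy']);print(np.round(d['hand_eye'],3).tolist())
d=wristT(d,o);pickle.dump(d,open('w1.pkl','wb'));save('w1.png',d['pixels'])
E
```

```text
[ 0.5442 -0.0482  0.3157] [2.2661 2.1756 0.008 ] [ 0.48  0.23 -0.6   1.69  0.13  1.26 -0.19] 71.50900250258113 318.5800526228468 237.8748230539515
[[-0.001, 0.953, 0.303, 0.078], [1.0, 0.001, 0.0, 0.0], [0.0, 0.303, -0.953, -0.171], [0.0, 0.0, 0.0, 1.0]]
```

View pics/w1.png

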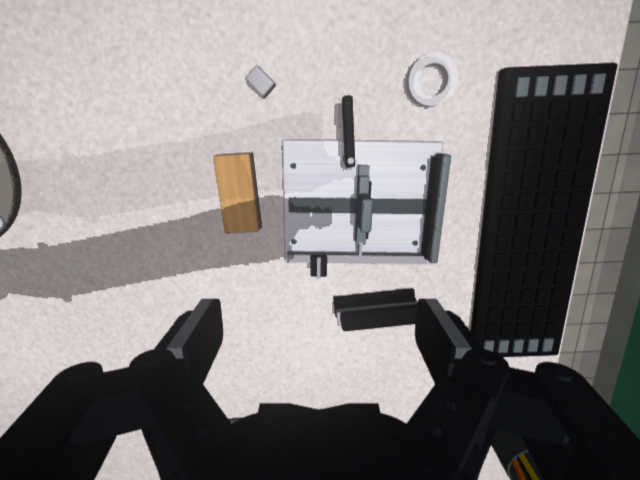

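```bash
cat > fitw.py <<'E'
from h import *
from scipy.optimize import least_squares
import pickle
def P(p,x,y,z): c,s_=np.cos(p[2]),np.sin(p[2]); return np.array([p[0]+c*x-s_*y,p[1]+s_*x+c*y,z])
def inv(p,w): c,s_=np.cos(p[2]),np.sin(p[2]); a=w[:2]-p[:2]; return np.array([c*a[0]+s_*a[1],-s_*a[0]+c*a[1]])*1e3
def fit(d,obs):
    f=lambda p:np.concatenate([proj(d,P(p,x/1e3,y/1e3,z))-(u,v) for x,y,z,u,v in obs])
    q=least_squares(f,[.61,-.07,-.05],x_scale=[.01,.01,.01]); return q.x,q.fun.round(1).reshape(-1,2).tolist()
E
python3 - <<'E'
from fitw import *
d=pickle.load(open('w1.pkl','rb'))
g=cv2.cvtColor(d['pixels'],cv2.COLOR_RGB2BGR)[80:290,270:460]
p,e=fit(d,[(-120,90,.016,283,141),(100,90,.016,443,142),(-120,-90,.016,285.5,255),(-120,-90,.0,286,263),(100,-90,.016,438,260)])
print(p.round(4),e)
for n,u,v,z in[('hinge',350,162,.058),('tip',347.5,97,.058),('ridge',319,257,.046),('ptr',361,254,.041),('lip+',363,166,.041)]:
    w=ray(d,u,v,z);print(n,w.round(4),inv(p,w).round(1))
print('tab',P(p,-.009,0,.064).round(4),'hinge',P(p,-.03,.066,.046).round(4))
cv2.imwrite('pics/w1c.png',cv2.resize(g,None,fx=2.85,fy=2.85,interpolation=cv2.INTER_CUBIC))
E
```

```text
[ 0.6166 -0.0711 -0.0372] [[-0.2, -1.9], [2.1, -3.6], [1.7, 7.9], [2.0, -3.9], [-5.9, 2.2]]
hinge [ 0.5866 -0.0072  0.058 ] [-32.3  62.7]
tip [0.5847 0.0687 0.058 ] [-37.1 138.5]
ridge [ 0.5423 -0.1376  0.046 ] [-71.8 -69.3]
ptr [ 0.6022 -0.1375  0.041 ] [-11.9 -67. ]
lip+ [ 0.6052 -0.0145  0.041 ] [-13.5  56.1]
tab [ 0.6076 -0.0707  0.064 ] hinge [ 0.589 -0.004  0.046]
```

View pics/w1c.png

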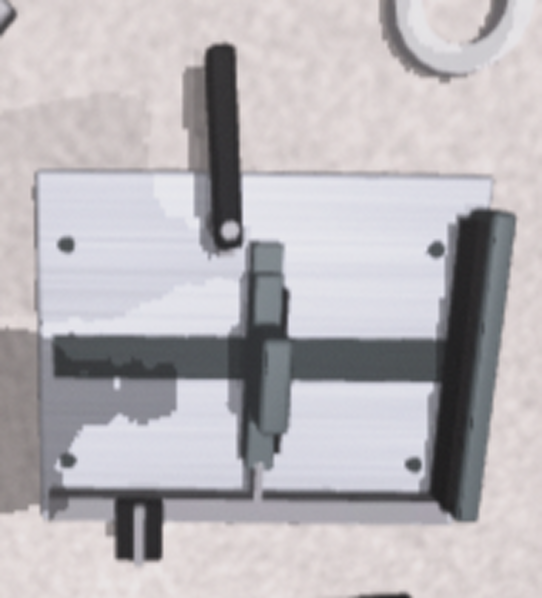

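```bash
python3 - <<'E'
from fitw import *
d=pickle.load(open('w1.pkl','rb'))
p,e=fit(d,[(-120,90,.016,283,140),(100,90,.016,442.3,141.4),(-30,66,.058,350.7,160.7),(-9,0,.08,367,215.4),(-9,58,.041,363,164.9),(-9,-51,.041,359.8,243.9),(-120,-90,.016,284.7,259.6)])
print(p.round(4),np.degrees(p[2]),e)
for n,u,v,z in[('hinge',350.7,160.7,.058),('tip',347.5,96,.058),('ridge',318.8,257.2,.046),('ptr',360.5,255.4,.041)]:
    w=ray(d,u,v,z);print(n,w.round(4),inv(p,w).round(1))
print('tab',P(p,-.009,0,.064).round(4),'hinge',P(p,-.03,.066,.046).round(4))
print('start',P(p,-.03+.045,.066+.055,.046).round(4))
E
```

```text
[ 0.6131 -0.0723 -0.0568] -3.257090926939026 [[-1.4, -1.6], [1.4, -0.4], [-0.5, -0.7], [-0.7, 0.1], [1.7, 0.6], [0.5, 0.3], [-1.0, 2.7]]
hinge [ 0.5875 -0.0056  0.058 ] [-29.3  65.1]
tip [0.5847 0.0698 0.058 ] [-36.5 140.2]
ridge [ 0.542  -0.1379  0.046 ] [-67.3 -69.6]
ptr [ 0.6015 -0.1396  0.041 ] [ -7.8 -67.9]
tab [ 0.6041 -0.0718  0.064 ] hinge [ 0.5869 -0.0047  0.046 ]
start [0.635  0.0477 0.046 ]
```

play_rows(commands=[[[1,0.1,0.08,0.1,0.01],[1,0.2,0.17,0.25,0.01],[1,0.3,0.25,0.4,0.01],[1,0.4,0.34,0.55,0.01],[1,0.5,0.435,0.7,0.01],[1,0.5,0.435,0.85,0.01],[1,0.5,0.435,1,0.01],[1,0.5,0.435,1,0.01]]])

```text
clock: 4.32
tcp_pos: [0.6289, 0.0379, 0.1072]
orientation: [-2.287, -2.144, 0.015]
contact_force: [-1.3, -1.5, -1.4]
grip_width: -0.0
gripper_force: 0.0
```

play_rows(commands=[[[1,0,0,0.1,0],[1,0,0,0.2,0],[1,0,0,0.3,0],[1,0,0,0.39,0],[1,0,0,0.39,0]]])

```text
clock: 4.73
tcp_pos: [0.6315, 0.0378, 0.034]
orientation: [-2.291, -2.147, 0.007]
contact_force: [0.6, -0.1, -0.4]
grip_width: 0.0005
gripper_force: 0.0
```

```bash
python3 - <<'E'
from fitw import *
o=get_obs();p=[.6131,-.0723,-.0568]
Rm=R.from_rotvec(o['orientation']).as_matrix();t=np.array(o['tcp_pos'])
print(t.round(4),inv(p,t),Rm.round(3).tolist(),o['grip_width'],o['clock'])
# arc: lever angle a, finger at trailing side, radial 52, offset 6+15=21 behind
for a in np.radians([5,20,35,50,65,80,92,96]):
    off=.021; u=np.array([-np.sin(a),np.cos(a)]); n=np.array([np.cos(a),np.sin(a)]) # along handle; trailing side
    c=np.array([-.03,.066])+.052*u+off*n
    w=P(p,c[0],c[1],.038); print(np.degrees(a).round(),(c*1e3).round(1),((Rm.T@(w-t))/.2).round(3))
E
```

```text
[0.6315 0.0378 0.034 ] [ 12.13044459 110.92058165] [[0.065, 0.998, -0.004], [0.998, -0.065, -0.002], [-0.002, -0.004, -1.0]] 0.0005330172446443172 4.7333
5.0 [-13.6 119.6] [ 0.042 -0.129 -0.02 ]
20.0 [-28.1 122. ] [ 0.054 -0.201 -0.019]
35.0 [-42.6 120.6] [ 0.046 -0.274 -0.019]
50.0 [-56.3 115.5] [ 0.02  -0.343 -0.019]
65.0 [-68.3 107. ] [-0.023 -0.402 -0.018]
80.0 [-77.6  95.7] [-0.08  -0.448 -0.018]
92.0 [-82.7  85.2] [-0.133 -0.473 -0.018]
96.0 [-83.9  81.4] [-0.151 -0.479 -0.018]
```

play_rows(commands=[[[1,0.04,-0.07,-0.02,0],[1,0.045,-0.13,-0.02,0],[1,0.055,-0.2,-0.02,0],[1,0.045,-0.275,-0.02,0],[1,0.02,-0.345,-0.02,0],[1,-0.025,-0.4,-0.02,0],[1,-0.08,-0.45,-0.02,0],[1,-0.115,-0.465,-0.02,0],[1,-0.14,-0.475,-0.02,0],[1,-0.155,-0.48,-0.02,0],[1,-0.16,-0.48,-0.02,0]]])

```text
clock: 5.65
tcp_pos: [0.5364, 0.0131, 0.0406]
orientation: [2.29, 2.149, 0.001]
contact_force: [1.0, -0.2, 0.4]
grip_width: -0.0005
gripper_force: 0.0
```

```bash
python3 - <<'E'
from fitw import *
o=get_obs();p=[.6131,-.0723,-.0568]
t=np.array(o['tcp_pos']);print(t.round(4),inv(p,t),np.round(o['contact_force'],1),o['clock'])
d=wristT(viewer.grab_frame('wrist'),o);pickle.dump(d,open('w2.pkl','wb'));save('w2.png',d['pixels'])
E
```

```text
[0.5364 0.0131 0.0406] [-81.38330973  80.88688168] [ 1.  -0.2  0.4] 5.65
```

View pics/w2.png

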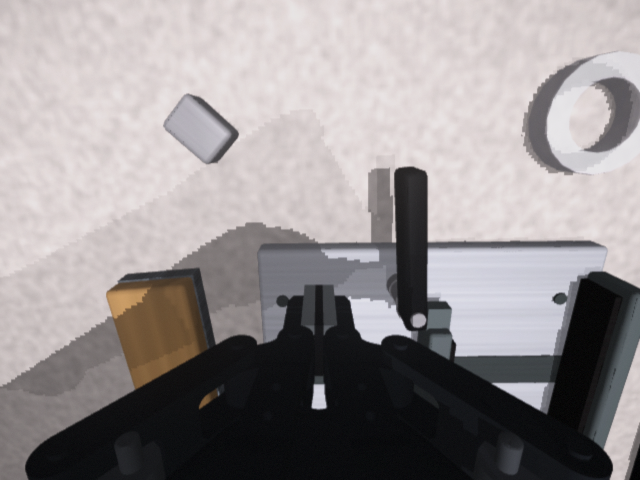

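```bash
python3 - <<'E'
from fitw import *
p=[.6131,-.0723,-.0568]
d=pickle.load(open('w2.pkl','rb'));t=np.array(get_obs()['tcp_pos'])
print('tcp px',proj(d,t).round(1),'hinge px',proj(d,P(p,-.03,.066,.058)).round(1))
for a in(0,5,10): 
  a=np.radians(a);print(proj(d,P(p,-.03-.076*np.sin(a),.066+.076*np.cos(a),.058)).round(1))
print(get_obs()['clock'])
S=viewer.grab_frame('scene')['pixels'];D=viewer.grab_frame('side')['pixels']
f=lambda x:cv2.resize(x,(395,395),interpolation=cv2.INTER_CUBIC)
save('sd2.png',np.hstack([f(S[200:340,250:390]),f(D[170:300,230:360])]))
E
```

```text
tcp px [318.2 277.6] hinge px [416.6 317.4]
[430.3 170.2]
[415.7 170.9]
[401.1 173. ]
5.7
```

View pics/sd2.png

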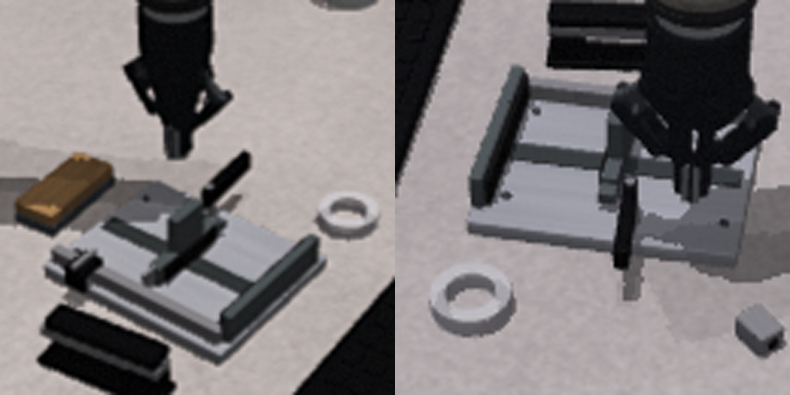

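```bash
python3 - <<'E'
from fitw import *
t=np.array(get_obs()['tcp_pos']);print(t.round(4))
S=viewer.grab_frame('scene');D=viewer.grab_frame('side')
print(proj(S,t),proj(D,t))
for z in(.03,.05,.07,.09,.11,.13): print(z,ray(S,313,255.5,z).round(3),ray(D,327,235,z).round(3))
E
```

```text
[0.5362 0.0142 0.0401]
[313.27890238 262.12697183] [325.89990708 242.59539176]
0.03 [0.508 0.054 0.03 ] [ 0.537 -0.024  0.03 ]
0.05 [0.524 0.03  0.05 ] [ 0.535 -0.002  0.05 ]
0.07 [0.541 0.007 0.07 ] [0.534 0.02  0.07 ]
0.09 [ 0.558 -0.016  0.09 ] [0.532 0.041 0.09 ]
0.11 [ 0.574 -0.04   0.11 ] [0.531 0.063 0.11 ]
0.13 [ 0.591 -0.063  0.13 ] [0.529 0.085 0.13 ]
```

play_rows(commands=[[[1,0,0,-0.15,0],[1,0.03,0.05,-0.25,0],[1,0.1,0.2,-0.25,0],[1,0.15,0.35,-0.25,0],[1,0.2,0.475,-0.25,0],[1,0.2,0.475,-0.25,0],[1,0.2,0.475,-0.15,0],[1,0.2,0.475,-0.05,0],[1,0.2,0.475,0.03,0],[1,0.2,0.475,0.08,0],[1,0.2,0.475,0.11,0],[1,0.2,0.475,0.11,0]]])

```text
clock: 6.9
tcp_pos: [0.6318, 0.0479, 0.0167]
orientation: [-2.288, -2.151, 0.003]
contact_force: [-0.5, -0.9, 0.3]
grip_width: 0.0001
gripper_force: 0.0
```

```bash
python3 - <<'E'
from fitw import *
p=[.6131,-.0723,-.0568]
o=get_obs();t=np.array(o['tcp_pos']);print(t.round(4),inv(p,t),np.round(o['contact_force'],1),o['clock'])
S=viewer.grab_frame('scene');D=viewer.grab_frame('side')
print(proj(S,t),proj(D,t))
f=lambda x:cv2.resize(x,(395,395),interpolation=cv2.INTER_NEAREST)
save('sd3.png',np.hstack([f(S['pixels'][200:300,300:400]),f(D['pixels'][190:290,250:350])]))
E
```

```text
[0.6318 0.0479 0.0167] [ 11.86537108 121.04646301] [-0.5 -0.9  0.3] 6.9
[346.69020591 273.39472083] [284.13902182 255.85283035]
```

View pics/sd3.png

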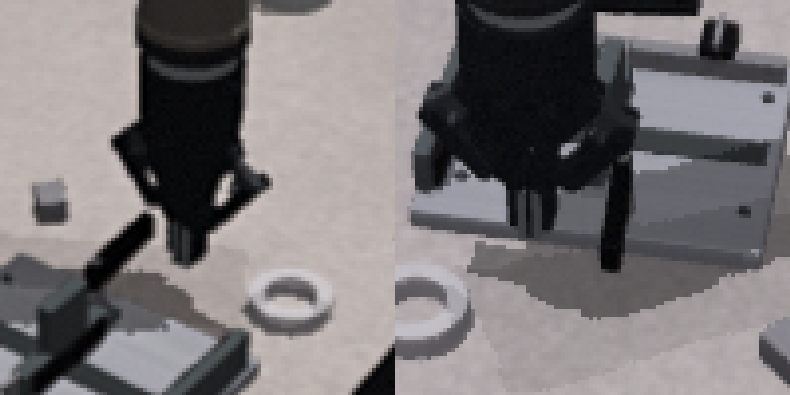

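play_rows(commands=[[[1,0,-0.07,0.03,0],[1,0,-0.13,0.03,0],[1,0.005,-0.2,0.03,0],[1,-0.005,-0.275,0.03,0],[1,-0.03,-0.345,0.03,0],[1,-0.05,-0.375,0.03,0],[1,-0.075,-0.4,0.03,0],[1,-0.105,-0.43,0.03,0],[1,-0.13,-0.45,0.03,0],[1,-0.165,-0.465,0.03,0],[1,-0.19,-0.475,0.03,0],[1,-0.2,-0.48,0.03,0]]])

```text
clock: 8.0
tcp_pos: [0.5349, 0.0142, 0.012]
orientation: [-2.289, -2.151, -0.003]
contact_force: [4.5, 5.6, -2.9]
grip_width: -0.0002
gripper_force: 3.3
```

```bash
python3 - <<'E'
from fitw import *
p=[.6131,-.0723,-.0568]
o=get_obs();t=np.array(o['tcp_pos']);print(t.round(4),inv(p,t),np.round(o['contact_force'],1),o['clock'])
d=wristT(viewer.grab_frame('wrist'),o);pickle.dump(d,open('w3.pkl','wb'));save('w3.png',d['pixels'])
E
```

```text
[0.5349 0.0142 0.012 ] [-82.95692569  81.92576042] [ 4.5  5.6 -2.9] 8.0
```

View pics/w3.png

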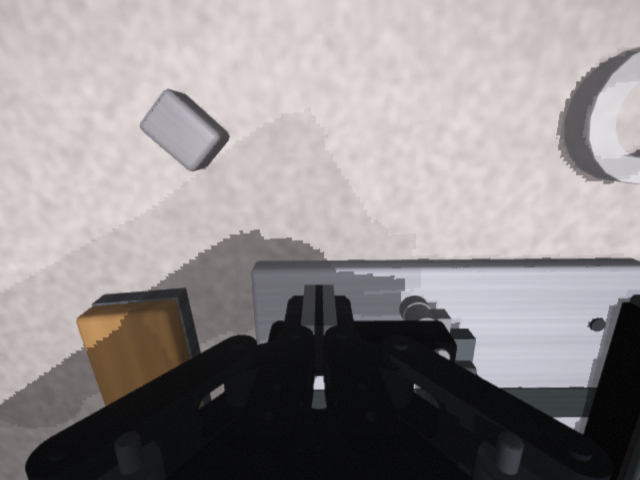

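play_rows(commands=[[[1,-0.01,0,0,0],[1,-0.02,0,0,0],[1,-0.025,0,0,0],[1,-0.025,0,0,0]]])

```text
clock: 8.38
tcp_pos: [0.5349, 0.0141, 0.012]
orientation: [-2.283, -2.153, -0.009]
contact_force: [2.5, 13.5, -3.3]
grip_width: -0.0002
gripper_force: 6.7
```

play_rows(commands=[[[1,0.08,0,0,0],[1,0.12,0,-0.1,0],[1,0.12,0,-0.3,0],[-1,0.0,0.1,-0.5,0],[-1,-0.1,0.2,-0.65,0],[-1,-0.2,0.2,-0.8,0],[-1,-0.3,0.2,-0.9,0],[-1,-0.3,0.2,-0.9,0]]])

```text
clock: 9.05
tcp_pos: [0.5722, -0.06, 0.196]
orientation: [2.294, 2.138, 0.001]
contact_force: [0.2, -0.3, 0.2]
grip_width: 0.0605
gripper_force: 0.0
```

```bash
python3 - <<'E'
from fitw import *
p=[.6131,-.0723,-.0568]
o=get_obs();t=np.array(o['tcp_pos']);print(t.round(4),inv(p,t),np.round(o['orientation'],4),np.round(o['contact_force'],1),o['clock'])
d=wristT(viewer.grab_frame('wrist'),o);pickle.dump(d,open('w4.pkl','wb'));save('w4.png',d['pixels'])
E
```

```text
[ 0.5722 -0.06    0.196 ] [-41.50359319   9.910905  ] [2.2935e+00 2.1382e+00 1.1000e-03] [ 0.2 -0.3  0.2] 9.05
```

View pics/w4.png

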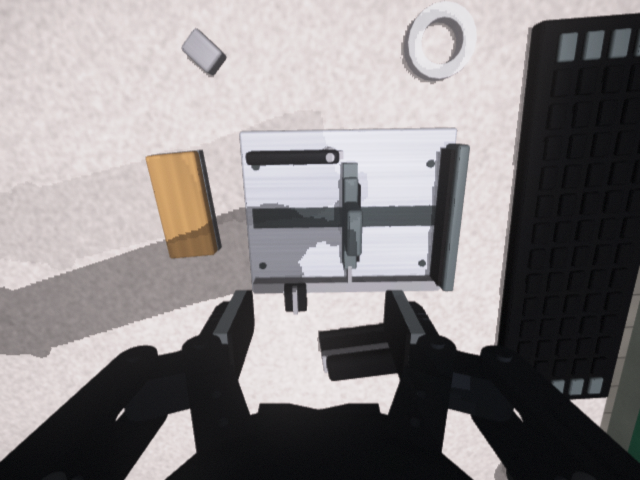

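```bash
python3 - <<'E'
from fitw import *
def run(fn,obs,qs):
    d=pickle.load(open(fn,'rb'));T0=d['world_to_cam'].copy()
    def sh(dz): M=np.eye(4);M[2,3]=-dz; d['world_to_cam']=T0@M
    def f(p):
        sh(p[3]); return np.concatenate([proj(d,P(p,x/1e3,y/1e3,z))-(u,v) for x,y,z,u,v in obs])
    q=least_squares(f,[.61,-.07,-.05,0],x_scale=.01);p=q.x
    print(p.round(4),q.fun.round(1).reshape(-1,2).tolist())
    for n,u,v,z in qs: print(n,inv(p,ray(d,u,v,z)).round(1))
    t=P(p,-.009,0,.064);print('tab',t.round(4)); return p
run('w4.pkl',[(-120,90,.016,240.5,132),(100,90,.016,456,128.5),(-30,66,.058,330.5,157),(-9,58,.041,350,164),(-9,0,.08,354.5,236)],[('ptr',350,283,.041),('ridge',295,287,.046)])
run('w1.pkl',[(-120,90,.016,283,140),(100,90,.016,442.3,141.4),(-30,66,.058,350.7,160.7),(-9,0,.08,367,215.4),(-9,58,.041,363,164.9),(-9,-51,.041,359.8,243.9)],[('ptr',360.5,255.4,.041),('ridge',318.8,257.2,.046)])
d=viewer.grab_frame('wrist')
o=get_obs();print(np.round(o['tcp_pos'],4),o['clock'])
for n in('jaw_tab','jaw_pointer','rider_mark'):
    q=viewer.trace(d,n);print(n,[(a['rect'],round(a['score'],2)) for a in q[:2]])
E
```

```text
[ 0.6136 -0.074  -0.0563  0.0041] [[-0.9, -0.0], [0.7, 0.2], [-0.5, 1.2], [1.0, 0.9], [-0.3, -2.2]]
ptr [ -8.2 -68. ]
ridge [-67.7 -69.4]
tab [ 0.6047 -0.0735  0.064 ]
[ 0.614  -0.0735 -0.052   0.0068] [[-0.5, -0.3], [-0.1, 0.0], [-0.6, -0.1], [-0.8, -0.2], [1.4, 1.0], [0.7, -0.4]]
ptr [ -8.1 -69.2]
ridge [-68.5 -70.6]
tab [ 0.605 -0.073  0.064]
[ 0.5696 -0.0552  0.1918] 9.15
jaw_tab [([341.8, 168.9, 366.3, 285.2], 0.7)]
jaw_pointer [([341.6, 165.0, 365.3, 283.7], 0.83)]
rider_mark [([284.5, 284.2, 309.5, 317.9], 0.78), ([405.8, 3.5, 481.3, 84.5], 0.63)]
```

play_rows(commands=[[[-1,-0.04,0.09,0,0],[-1,-0.08,0.18,0.1,0],[-1,-0.08,0.18,0.25,0],[-1,-0.08,0.18,0.4,0],[-1,-0.08,0.18,0.55,0],[-1,-0.08,0.18,0.68,0],[-1,-0.08,0.18,0.78,0],[-1,-0.08,0.18,0.85,0],[-1,-0.08,0.18,0.85,0],[-1,-0.08,0.18,0.85,0]]])

```text
clock: 10.13
tcp_pos: [0.6047, -0.0707, 0.0212]
orientation: [-2.287, -2.152, 0.002]
contact_force: [0.5, 0.4, -0.0]
grip_width: 0.0857
gripper_force: 0.0
```

```bash
python3 - <<'E'
from fitw import *
p=[.6138,-.0738,-.054]
o=get_obs();t=np.array(o['tcp_pos']);print(t.round(4),inv(p,t),np.round(o['orientation'],3),np.round(o['contact_force'],1),o['grip_width'],o['clock'])
E
```

```text
[ 0.6047 -0.0707  0.0212] [-9.2841168   2.57231875] [-2.287e+00 -2.152e+00  2.000e-03] [ 0.5  0.4 -0. ] 0.08567366373939275 10.1333
```

Well centred on the tab; close with a firm grip.

play_rows(commands=[[[1,0,0,0,0],[1,0,0,0,0],[1,0,0,0,0],[1,0,0,0,0],[1,0,0,0,0],[1,0,0,0,0],[1,0,0,0,0],[1,0,0,0,0],[1,0,0,0,0],[1,0,0,0,0]]], grip_force=60)

```text
clock: 10.97
tcp_pos: [0.6044, -0.0718, 0.0225]
orientation: [-2.288, -2.152, 0.003]
contact_force: [-5.9, -1.0, 8.0]
grip_width: 0.0133
gripper_force: 59.2
```

play_rows(commands=[[[1,0,-0.03,0,0],[1,0,-0.06,0,0],[1,0,-0.09,0,0],[1,0,-0.12,0,0],[1,0,-0.15,0,0],[1,0,-0.18,0,0],[1,-0.002,-0.21,0,0],[1,-0.002,-0.24,0,0],[1,-0.002,-0.26,0,0],[1,-0.002,-0.27,0,0],[1,-0.002,-0.27,0,0]]])

```text
clock: 11.88
tcp_pos: [0.5539, -0.069, 0.0226]
orientation: [2.286, 2.149, 0.007]
contact_force: [7.6, -1.6, -5.5]
grip_width: 0.0132
gripper_force: 58.9
```

```bash
python3 - <<'E'
from fitw import *
p=[.6138,-.0738,-.054]
o=get_obs();t=np.array(o['tcp_pos']);print(t.round(4),inv(p,t),np.round(o['contact_force'],1),o['grip_width'],o['clock'])
S=viewer.grab_frame('scene');D=viewer.grab_frame('side')
for d,n in((S,'S'),(D,'D')):
  for k in('jaw_pointer','rider_mark','jaw_tab'):
    q=viewer.trace(d,k);print(n,k,[(a['rect'],round(a['score'],2)) for a in q[:1]])
  pickle.dump(d,open(n+'5.pkl','wb'))
d=wristT(viewer.grab_frame('wrist'),o);pickle.dump(d,open('w5.pkl','wb'))
u=proj(S,P(p,-.067,-.069,.043)).astype(int);v=proj(D,P(p,-.067,-.069,.043)).astype(int);w=proj(d,P(p,-.067,-.069,.043)).astype(int);print(u,v,w)
def crop(I,c,h):
    x0=int(np.clip(c[0]-h,0,640-2*h));y0=int(np.clip(c[1]-h,0,480-2*h));print(x0,y0,h)
    return cv2.resize(I['pixels'][y0:y0+2*h,x0:x0+2*h],(266,266),interpolation=cv2.INTER_CUBIC)
save('f5.png',np.hstack([crop(S,u,25),crop(D,v,25),crop(d,w,60)]))
E
```

```text
[ 0.5539 -0.069   0.0226] [-60.04957597   1.59175346] [ 7.6 -1.6 -5.5] 0.01324841686800777 11.8833
S jaw_pointer [([284.6, 265.9, 314.1, 290.8], 0.81)]
S rider_mark [([274.1, 284.9, 288.0, 307.3], 0.41)]
S jaw_tab [([286.6, 265.9, 314.7, 294.1], 0.78)]
D jaw_pointer [([319.5, 203.5, 324.9, 230.2], 0.71)]
D rider_mark [([340.0, 271.3, 358.4, 287.9], 0.69)]
D jaw_tab [([204.2, 414.1, 228.0, 456.3], 0.62)]
[283 289] [329 201] [307 407]
258 264 25
304 176 25
247 347 60
```

View pics/f5.png

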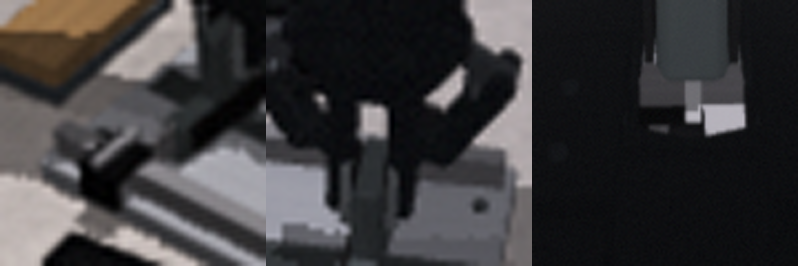

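```bash
python3 - <<'E'
from fitw import *
p=[.6138,-.0738,-.054]
d=pickle.load(open('w5.pkl','rb'));g=d['pixels'].astype(int).sum(2)//3
print(list(range(294,346,1)))
for v in range(378,410): print(v,' '.join('%3d'%x for x in g[v,294:346]))
for y in(-.066,-.07,-.074):print('pred ptr',proj(d,P(p,-.0588,y,.041)).round(1),'ridge',proj(d,P(p,-.0675,y,.046)).round(1))
for n,u,v,z in[('ptr',284.6+2.5,292.6,.041),('ridge',284.3,290.3,.046)]: print(n,inv(p,ray(pickle.load(open('S5.pkl','rb')),u,v,z)).round(1))
E
```

```text
[294, 295, 296, 297, 298, 299, 300, 301, 302, 303, 304, 305, 306, 307, 308, 309, 310, 311, 312, 313, 314, 315, 316, 317, 318, 319, 320, 321, 322, 323, 324, 325, 326, 327, 328, 329, 330, 331, 332, 333, 334, 335, 336, 337, 338, 339, 340, 341, 342, 343, 344, 345]
378  16  23  47  60  63  62  63  64  61  63  58  56  56  57  59  61  61  59  60  61  61  61  62  63  60  59  60  62  61  60  59  60  60  59  61  60  59  57  55  53  56  66  71  71  72  70  68  50  24  19  19  18
379  18  17  47  60  64  64  64  63  63  63  61  56  56  58  58  59  61  59  61  61  60  61  61  62  61  61  61  59  59  60  61  59  61  61  60  60  57  57  55  54  59  69  70  71  71  72  70  55  27  21  21  18
380  18  22  54  63  63  64  65  64  64  64  64  59  56  56  60  61  59  61  61  61  61  61  61  62  61  60  60  62  61  59  60  60  59  60  59  59  58  55  53  53  65  70  72  72  73  72  71  64  31  20  18  20
381  19  28  59  64  64  66  65  66  66  65  66  66  57  56  57  59  57  59  59  59  58  58  57  58  58  59  60  58  57  58  56  58  58  58  58  57  56  54  53  58  69  73  73  75  72  72  71  69  36  20
[... 5411 characters left out ...]
1  20  21  22  20  19  32 100 129 131 118 111  73  62  48  38  28  24  21  18  17  17  15  18  15  15  13  15
408  16  17  14  16  14  16  14  16  14  16  15  17  14  17  16  15  15  16  16  19  19  19  19  20  20  20  18  17  19  14  22  54  63  63  40  34  23  23  18  17  14  15  14  16  13  15  15  16  14  15  15  14
409  15  16  15  15  14  14  18  16  15  17  15  13  15  15  16  15  15  14  14  16  15  15  18  17  16  18  16  18  16  14  15  20  21  22  14  15  14  15  17  15  14  16  17  16  16  11  14  14  14  17  13  15
pred ptr [321.6 400.7] ridge [306.  407.8]
pred ptr [321.7 406.3] ridge [306.2 413.5]
pred ptr [321.7 411.9] ridge [306.3 419.1]
ptr [-51.7 -72. ]
ridge [-60.1 -73.5]
```

play_rows(commands=[[[1,0,-0.015,0,0],[1,0,-0.03,0,0],[1,0,-0.04,0,0],[1,0,-0.044,0,0],[1,0,-0.044,0,0],[1,0,-0.044,0,0],[1,0,-0.044,0,0],[1,0,-0.044,0,0],[1,0,-0.044,0,0]]])

```text
clock: 13.08
tcp_pos: [0.5458, -0.0685, 0.0226]
orientation: [2.286, 2.149, 0.007]
contact_force: [9.1, -1.8, -5.0]
grip_width: 0.0129
gripper_force: 59.0
```

```bash
cat > m.py <<'E'
from fitw import *
p=[.6138,-.0738,-.054]
o=get_obs();t=np.array(o['tcp_pos']);print(t.round(4),inv(p,t),np.round(o['contact_force'],1),o['grip_width'],o['gripper_force'],o['clock'])
d=wristT(viewer.grab_frame('wrist'),o);g=d['pixels'].astype(int).sum(2)//3
for v in range(394,414,1): print(v,' '.join('%3d'%x for x in g[v,294:346]))
for k in(-.066,-.07):print('pred ridge',proj(d,P(p,-.0675,k,.046)).round(1))
E
python3 m.py
```

```text
[ 0.5458 -0.0685  0.0226] [-68.18237877   1.57783122] [ 9.1 -1.8 -5. ] 0.012886212604023296 58.95000994205475 13.0833
394  21  57  80  84  78  76  69  51  47  46  46  47  47  46  47  47  46  40  40  39  40  45  85 108 110 112 116 115 114  81  48  42  42  40  41  42  42  43  41  41  41  41  51  79 140 152 154 148  96  36  15  13
395  23  72  98 101  91  74  54  33  26  25  26  27  25  25  24  26  23  19  14  18  17  31  78 106 111 118 152 160 152  80  32  20  21  20  19  17  19  19  20  19  14  16  26  56 126 172 178 175 126  49  18  12
396  27  80 111 113  95  56  24  11  10  11  11  11  13  10  11  11  12  10  13   9  11  24  77 105 111 119 172 182 174  84  26  12   7  12  11  10  10  11   9  12   6  11   9  23  75 164 180 178 139  54  17  16
397  36 113 150 151 101  41  11  10   9  10   9  12   9   9  12  10   9   8  11  11  10  26  82 113 117 126 175 183 175  84  24   9  12   8   9  11   8  10  10  11  11  11   8   9  40 127 174 178 142  57  17  16
398  48 149 175 171 101  33  10  12  10   5   8  10  10  10  11  11   7   6  11  11  12  31 111 152 159 162 179 182 175  83  24  10   
[... 2607 characters left out ...]
17  13  15  17
411  13  13  16  13  14  15  15  17  16  16  15  15  15  14  15  16  16  16  16  17  14  16  15  14  15  14  16  16  14  15  14  15  18  13  15  16  14  14  14  16  15  15  16  13  16  17  14  14  12  17  16  11
412  16  13  15  15  14  15  16  16  14  15  16  15  14  14  14  13  13  15  12  15  16  15  17  14  14  15  17  14  17  15  14  13  14  12  11  15  13  14  16  12  14  14  17  14  15  15  15  14  14  15  15  15
413  15  14  15  15  16  15  15  15  13  15  16  15  15  14  15  13  14  14  13  15  14  15  12  15  14  13  16  12  14  13  12  13  13  14  14  12  14  12  15  13  17  15  16  16  15  14  14  14  16  15  11  15
pred ridge [320.8 407.6]
pred ridge [320.8 413.3]
```

play_rows(commands=[[[1,0,0,0,0],[1,0,0,0,0],[1,0,0,0,0],[1,0,0,0,0],[1,0,0,0,0],[1,0,0,0,0],[1,0,0,0,0],[1,0,0,0,0]]])

```text
clock: 13.8
tcp_pos: [0.5458, -0.0685, 0.0226]
orientation: [2.286, 2.149, 0.007]
contact_force: [9.3, -1.3, -5.8]
grip_width: 0.0129
gripper_force: 58.9
```

```bash
python3 - <<'E'
from fitw import *
o=get_obs();print(np.round(o['tcp_pos'],4),o['grip_width'],o['gripper_force'],o['clock']);print(r.hand_in())
E
```

```text
[ 0.5458 -0.0685  0.0226] 0.012926986216807811 58.94996702671051 13.8
the job is handed in; nothing more can be done
None
```

Job handed in at 13.8 s: the lever was pushed to its open stop, and the jaw is gripped at 59 N and holding steady with its pointer within about 0.5 mm of the rider's ridge; the hand-in gave no verdict.

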